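# Rock the stuck locating block out of the weld jig

### The job

The locating block is stuck in the small weld jig, caught under its two stiff jaws: grip it by its stem, rock it firmly to one side and then to the other so that it forces both jaws back, then draw it up out of the jig. Finish while still holding it, upright and still, just clear above the jig it came from (about 20 mm of air under its foot), and do not let go; leave the steel bush and the piece of angle beside the jig where they are.

Things in the scene. Friction and masses are not known exactly. Their poses are not given: they have to be found in the camera images.
- jig: Weld jig, fixed: dark steel base 80 x 130 x 14 mm (x, y, z), grey pedestals at both y ends carrying the jaws (plates from 38 to 46 mm up; nothing stands higher). Origin: centre of its underside on the table, under the middle of the pocket; z up; y runs through both jaws and is the rocking direction. Pocket 33.2 x 12.4 mm (x, y), 10 mm deep, floor 4 mm up.
- jaw_left (a joint): Jaw on the jig's +y side, a 28 mm wide steel plate sliding straight outward (jig +y). At 0 its lip is 12 mm from the jig's centre, 0.5 mm from the block's stem; grows outward to a stop at 0.006 m. Stiff: moves only when pushed with about 13 N and stays where it is left. Starts at 0 to 0.001. Block passes when both jaw values add up to over 0.008.
- jaw_right (a joint): The same jaw on the jig's -y side: slides outward along jig -y, 0 to 0.006 m, about 13 N, stays where it is left. Starts at 0 to 0.001.
- block_mid (a point): Centre of the plain aluminium locating block, 106 mm high, half-way up; axes as the jig's at the start, z up. 0.36 to 0.54 kg. From below: foot 32 x 10 mm (x, y), up to 12 mm, 10 mm deep in the pocket; body 32 x 32 mm, 12 to 30 mm; stem 24 x 23 mm, 30 to 106 mm: grip it there. The jaw lips overhang the body, so a straight pull stops after 4 mm.
- block_foot (a point): Centre of the underside of the block's foot, 53 mm below block_mid, 4 mm above the table at the start. The block rocks about here: leaned to jig +y its stem pushes jaw_left out, to -y jaw_right; about 0.17 rad (15 to 18 mm at the top) brings a jaw to its stop. With both jaws out it lifts upright, centred on the jig.
- block_top (a point): Centre of the block's top face, 53 mm above block_mid.
- spare_mid (a point): Centre of a bystander: a loose stepped steel bush, 40 mm across, 50 mm high, standing near the jig. Not to be disturbed.
- angle_mid (a point): Centre of a bystander: a loose piece of steel angle, 70 x 35 x 35 mm, lying near the jig. Not to be disturbed.
Not all that is in view belongs to the job. What is shaped like the jig but orange is not meant.

How it is judged:
By the outcome, as a careful person would: the job done as asked, in the order asked, and still so for the second after the job is handed in, while the arm keeps its last pose, push and grip.
It also fails if it takes over 45 s, if anything falls off the work surface, if the arm or the gripper's body presses on something with over 40 N, if the wrist force passes 120 N, or if a joint passes its speed limit or range.

### The arm

A 6-joint arm with a two-finger parallel gripper is mounted at the origin on the work surface. World frame = base frame: x ahead of the robot, y to its left, z up, the work surface at z = 0. Lengths are in m, angles in rad, forces in N, time in s.
With the tool pointing down it reaches from about 0.25 to 0.725 m from the base axis. Payload 9.7 kg.
Tool frame: the origin (TCP) lies midway between the tips of the shut fingers; the grasp point (between the pads) lies 19 mm behind it; x points along the fingers, y is the direction in which the jaws open and shut, and the axes are right-handed (so a half turn about x gives the same grasp; the last joint's range is limited). The gripper opens to 85 mm and grips with 20 to 120 N. Pads are 22 mm wide; open, the fingers measure 114 mm over their backs; the gripper's body (76 mm by 85 mm) begins 54 mm behind the grasp point. The pads swing forward as they close: fully open they stand 13 mm farther back than shut.
Start: joints at [1.101, 0.087, 0.176, 1.66, 0, 1.571], TCP at [0.249, 0.49, 0.231] pointing down, gripper open.
Joint ranges: [-3.13, 3.13], [-0.85, 1.81], [-1.15, 1.24], [-2.2, 2.28], [-1.44, 1.52], [-3.14, 3.14]. Speed limits (rad/s): [2.22, 2.22, 2.57, 3.14, 3.14, 3.14].

### API

Orientations are given as a rotation vector (axis times angle).
In Python, from workcell import ctrl gives the robot as it stands.
- The arm moves only by the tool drive_tool, never from a script. Its argument "rows" is one flat list of numbers, 7 for each row, row after row: the closure, from 0 (fully open) to 1 (shut), then the shift along the world's x, y, z in mm, then the turn, a rotation vector about the world's x, y, z in degrees. A call has 1 to 12 rows; each row is the pose to reach, as a shift and turn from the pose measured when the call began; what a row does not reach only later rows make up. A row lasts 1/12 s, in which the tool goes at most 41.7 mm and 7.16 degrees, less where a joint would pass 70% of its speed; a pose out of reach is approached as far as the arm can. A call with a gripper value outside its range is refused whole. The fingers move at their own pace and stop on an object; "newtons" is the grip in N (left out, the last holds). Time passes only in rows, so rows that repeat a pose let the fingers close. It gives the time, the measured TCP pose, the force and the opening at its end, in the units of the state.
- ctrl.read_state(): the state, without advancing time (a new reading comes with each control period).
- ctrl.camera(name): name is "side" or "top" or "wrist"; returns a dict with "color" (400x640x3 uint8, red, green, blue), "range_z" (400x640 float32, m along the optical axis (not along the pixel's ray), 0 where there is no reading), "camera_matrix" (3x3 intrinsics, pixels), "R" (3x3) and "t" (3): a world point X has camera coordinates R X + t. Camera axes: x right, y down, z forward; pixel columns grow to the right and rows downward; lengths in m; the calibration is good to about 2 mm. The wrist camera is an equidistant fisheye: a pixel r from the principal point sees the ray r / f radians off the axis. A picture is of the moment at which its call begins.
- ctrl.finish_job(): hands the job in, once; it reports no verdict.
The state is a dict: "time": time; "joint_positions": joint angles; "qd": joint speeds; "joint_efforts": joint torques, N m; "position": TCP position; "ee_rot": TCP orientation; "contact_force": force on the tool from outside, world axes, zero at the start; "wrist_torque": the same for the moment, N m; "gripper_width": finger opening in m.
Only numpy, scipy, OpenCV 4.12 (cv2) and the standard library are available. Lean on these libraries where they do the work, as an engineer would, in place of code of your own. Each camera call takes 0.05 s, during which the arm holds its last target.

## Working session

There is one attempt and no reset: what is moved stays moved. The work goes in short steps, Python scripts to look and compute and a tool call to move; the robot and the scene stay as the last step left them, time stands still between calls to the robot, and variables do not carry over. Pictures are saved under pics/ and viewed, and the job is handed in when it is done.

Besides the shell and the picture viewer there is one more tool, called after "Call:" as name(argument=value, ...) on one line, values as JSON. drive_tool: Moves the arm, as the interface text tells. Its arguments: {"type":"object","properties":{"rows":{"type":"array"},"newtons":{"type":"number"}},"required":["rows"]}

```bash
mkdir -p pics; ls; cat > h.py <<'E'
from workcell import ctrl
import numpy as np, cv2, pickle
def snap(n,tag):
    c=ctrl.camera(n); pickle.dump(c,open(f'{tag}.pkl','wb'))
    cv2.imwrite(f'pics/{tag}.png',c['color'][:,:,::-1]); return c
def cloud(c):
    K=c['camera_matrix'];z=c['range_z'];v,u=np.mgrid[0:z.shape[0],0:z.shape[1]]
    P=np.stack([(u-K[0,2])/K[0,0]*z,(v-K[1,2])/K[1,1]*z,z],-1)
    return (P-c['t'])@c['R']
E
python3 - <<'E'
from h import *
for n in('side','top'): 
    c=snap(n,n+'0'); print(n,c['camera_matrix'],c['R'],c['t'])
s=ctrl.read_state(); print(s)
E
```

```text
pics
side [[386.92441081   0.         320.29962583]
 [  0.         386.92441081 203.58841555]
 [  0.           0.           1.        ]] [[ 0.97918731 -0.2016782   0.02276235]
 [-0.09272413 -0.54429524 -0.83375352]
 [ 0.18053935  0.81429024 -0.55166742]] [-0.52765083  0.15946681  0.57614103]
top [[477.14094226   0.         322.22579557]
 [  0.         477.14094226 195.99508529]
 [  0.           0.           1.        ]] [[-0.08014918 -0.99676938  0.00518739]
 [-0.97433203  0.0772446  -0.21144826]
 [ 0.21036446 -0.02200164 -0.97737543]] [0.06352696 0.52339645 0.7924579 ]
{'time': 0.1, 'joint_positions': array([1.10099521e+00, 8.73760132e-02, 1.75216175e-01, 1.65978103e+00,
       6.31692350e-06, 1.57079241e+00]), 'qd': array([ 0.00043393, -0.00284167,  0.00131135,  0.00073243,  0.00060774,
       -0.00151277]), 'joint_efforts': array([-1.37617426e-03, -5.21560550e+01,  4.65654624e+01,  1.59692176e-02,
       -6.42320833e-05,  9.90247202e-06]), 'position': array([0.24889844, 0.49023587, 0.23067137]), 'ee_rot': array([ 0.36749652,  1.53950045, -0.36925596]), 'contact_force': array([-0.33470014,  0.23471579, -0.09668454]), 'wrist_torque': array([-0.01565256, -0.0389143 , -0.01447106]), 'gripper_width': 0.08521786944697707}
```

View pics/side0.png

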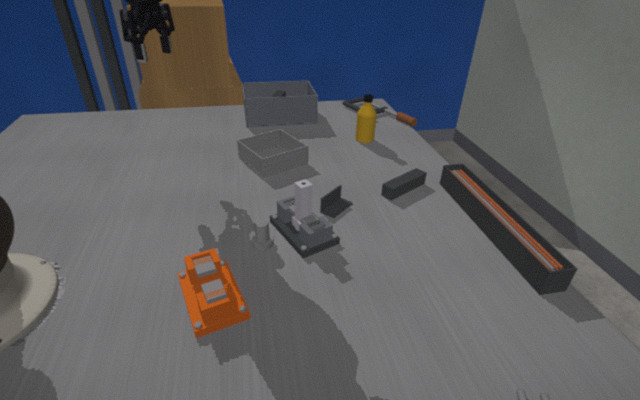

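View pics/top0.png

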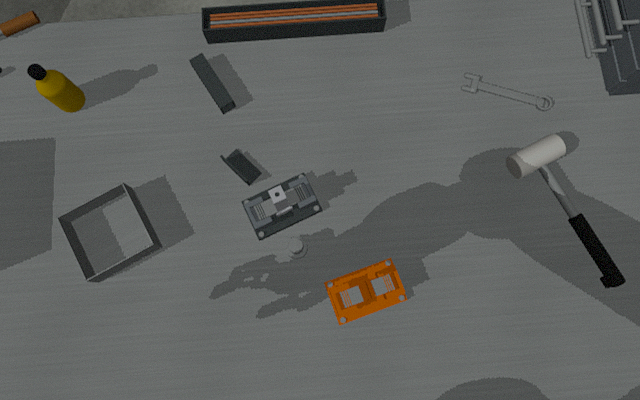

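Candidates for the jig: the grey jig with the block at top (282,206) / side (305,220), and the orange look-alike at top (367,291) / side (213,290), which has no block and is excluded. The bush is at top (296,247) and the angle at top (241,167). I choose the grey jig and check it with a close crop.

```bash
python3 - <<'E'
from h import *
c=pickle.load(open('top0.pkl','rb'));d=pickle.load(open('side0.pkl','rb'))
a=cv2.resize(c['color'][150:270,210:350],None,fx=4,fy=4,interpolation=2)
b=cv2.resize(d['color'][165:265,240:370],None,fx=4,fy=4,interpolation=2)
cv2.imwrite('pics/ca.png',cv2.convertScaleAbs(a[:,:,::-1],alpha=1.6));cv2.imwrite('pics/cb.png',cv2.convertScaleAbs(b[:,:,::-1],alpha=1.6))
for n,q in(('top',c),('side',d)):
    P=cloud(q)
    bb=(slice(150,270),slice(210,350)) if n=='top' else (slice(165,265),slice(240,370))
    X=P[bb].reshape(-1,3); ok=(q['range_z'][bb].ravel()>0); X=X[ok]
    print(n, 'table',np.median(X[:,2]))
    m=X[X[:,2]>.095]; print('stemtop',m.mean(0),len(m),m.min(0),m.max(0))
    m=X[(X[:,2]>.034)&(X[:,2]<.052)]; print('mid',m.mean(0),len(m), m.min(0),m.max(0))
E
```

```text
top table -0.00044670901369090095
stemtop [0.52424725 0.09719575 0.10777626] 220 [0.51053677 0.0829436  0.0950067 ] [0.54041794 0.1120657  0.11265173]
mid [0.51760475 0.09759281 0.04403733] 1568 [0.43272999 0.03288709 0.0340426 ] [0.62353006 0.20364854 0.05183095]
side table 0.0019995827947855865
stemtop [0.52519512 0.09513415 0.10622687] 229 [0.51128961 0.08432019 0.09523637] [0.54094326 0.116461   0.11273062]
mid [0.5164717 0.0856796 0.0445684] 1184 [0.43287923 0.03345153 0.03400085] [0.62621112 0.32573447 0.05199019]
```

View pics/ca.png

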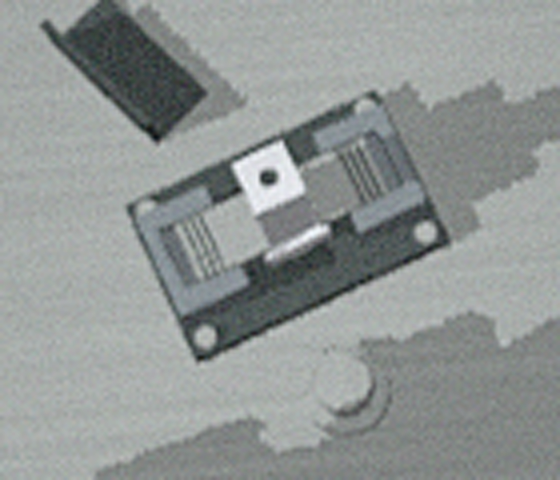

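View pics/cb.png

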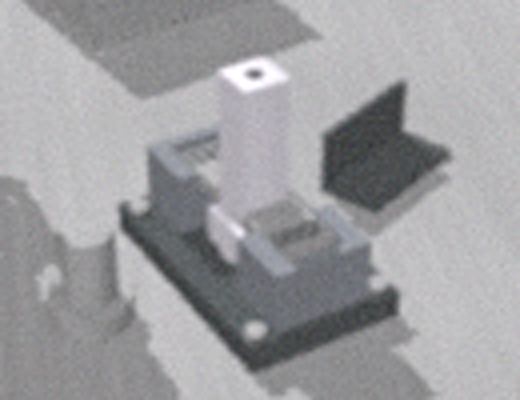

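```bash
cat >> h.py <<'E'
def ray(c,uv,h):
    K=c['camera_matrix'];uv=np.atleast_2d(uv).astype(float)
    d=np.c_[(uv[:,0]-K[0,2])/K[0,0],(uv[:,1]-K[1,2])/K[1,1],np.ones(len(uv))]@c['R']
    o=-c['R'].T@c['t']; return o+d*((h-o[2])/d[:,2])[:,None]
def topface(c,box,thr,h=.11):
    u0,v0,u1,v1=box
    g=c['color'][v0:v1,u0:u1].min(2); z=cloud(c)[v0:v1,u0:u1,2]
    m=((g>thr)).astype(np.uint8)
    n,l,s,ce=cv2.connectedComponentsWithStats(m)
    k=1+np.argmax(s[1:,4]); cn=max(cv2.findContours((l==k).astype(np.uint8),0,1)[0],key=cv2.contourArea)
    W=ray(c,cn[:,0]+[u0,v0],h)
    r=cv2.minAreaRect((W[:,:2]*1000).astype(np.float32)); return r,s[k]
E
python3 - <<'E'
from h import *
c=pickle.load(open('top0.pkl','rb'));d=pickle.load(open('side0.pkl','rb'))
co=np.array([[128,205],[375,92],[448,243],[200,362]])/4+[210,150]-.4
W=ray(c,co,.014);print(W*1000,W.mean(0)*1000,np.linalg.norm(np.roll(W,-1,0)-W,axis=1))
e=W[1]-W[0]+W[2]-W[3];print('long axis deg',np.degrees(np.arctan2(e[1],e[0])))
print(c['color'][194,277],c['color'][200,265])
for t in(150,170,190): print(topface(c,(260,180,290,208),t))
co=np.array([[233,163],[284,141],[304,190],[256,213]])/4+[210,150]-.4
W=ray(c,co,.11);print(W*1000,W.mean(0)*1000)
co=np.array([[218,70],[262,56],[291,74],[245,92]])/4+[240,165]-.4
W=ray(d,co,.11);print('side',W*1000,W.mean(0)*1000)
print('bush', ray(c,np.array([[343,385]])/4+[210,150],.05), 'angle',ray(c,np.array([[130,70]])/4+[210,150],.02))
E
```

```text
[[538.43467433 171.09564942  14.        ]
 [583.62855799  52.61188793  14.        ]
 [508.7195181   24.06494121  14.        ]
 [462.550666   141.56233236  14.        ]] [523.33335411  97.33370273  14.        ] [0.12681044 0.08016416 0.12624262 0.08142849]
long axis deg -68.83553217681605
[42 46 46] [64 65 65]
(((530.6069946289062, 110.51395416259766), (0.0, 0.0), 0.0), array([ 9, 11,  1,  1,  1], dtype=int32))Traceback (most recent call last):
  File "<stdin>", line 7, in <module>
  File "h.py", line 19, in topface
    k=1+np.argmax(s[1:,4]); cn=max(cv2.findContours((l==k).astype(np.uint8),0,1)[0],key=cv2.contourArea)
        ~~~~~~~~~^^^^^^^^^
    return _wrapfunc(a, 'argmax', axis=axis, out=out, **kwds)
    return bound(*args, **kwds)
ValueError: attempt to get argmax of an empty sequence
```

```bash
python3 - <<'E'
from h import *
from scipy.spatial.transform import Rotation as Ro
c=pickle.load(open('top0.pkl','rb'));d=pickle.load(open('side0.pkl','rb'))
co=np.array([[233,163],[284,141],[304,190],[256,213]])/4+[210,150]-.4
W=ray(c,co,.11);print(W*1000,W.mean(0)*1000)
e=W[1]-W[0]+W[2]-W[3];print('ang',np.degrees(np.arctan2(e[1],e[0])))
co=np.array([[218,70],[262,56],[291,74],[245,92]])/4+[240,165]-.4
W=ray(d,co,.11);print('side',W*1000,W.mean(0)*1000)
print('bush', ray(c,np.array([[343,385]])/4+[210,150],.05), 'angle',ray(c,np.array([[130,70]])/4+[210,150],.02))
s=ctrl.read_state();M=Ro.from_rotvec(s['ee_rot']).as_matrix();print(M);print(np.degrees(np.arctan2(M[1,1],M[0,1])))
E
```

```text
[[531.8662863  112.35856487 110.        ]
 [539.59157214  90.62604122 110.        ]
 [518.06177497  83.64700992 110.        ]
 [509.91562444 104.06631574 110.        ]] [524.85881446  97.67448294 110.        ]
ang -69.36712908214874
side [[510.53147947 108.52308477 110.        ]
 [532.18229915 117.75759867 110.        ]
 [542.26455329  99.66822485 110.        ]
 [519.42471405  87.66397528 110.        ]] [526.10076149 103.40322089 110.        ]
bush [[0.44201905 0.07492963 0.05      ]] angle [[0.60087719 0.16566397 0.02      ]]
[[-5.23775050e-04  4.52705171e-01  8.91660111e-01]
 [-1.01767694e-03  8.91659530e-01 -4.52705474e-01]
 [-9.99999345e-01 -1.14453777e-03 -6.32140123e-06]]
63.082603086743724
```

Call:
drive_tool(rows=[0, 24, -34, 0, 0, 0, 4, 0, 48, -68, 0, 0, 0, 8, 0, 72, -102, 0, 0, 0, 12, 0, 96, -136, 0, 0, 0, 16, 0, 120, -170, 0, 0, 0, 20, 0, 144, -204, 0, 0, 0, 24, 0, 168, -238, 0, 0, 0, 28, 0, 192, -272, 0, 0, 0, 32, 0, 216, -306, 0, 0, 0, 36, 0, 240, -340, 0, 0, 0, 40, 0, 264, -374, 0, 0, 0, 44, 0, 276, -393, 0, 0, 0, 48], newtons=60)

```text
time: 1.1
position: [0.5265, 0.0939, 0.2299]
ee_rot: [-0.291, 1.552, 0.288]
contact_force: [0.7, 1.0, 0.3]
gripper_width: 0.085
```

```bash
python3 - <<'E'
from h import *
from scipy.spatial.transform import Rotation as Ro
s=ctrl.read_state();M=Ro.from_rotvec(s['ee_rot']).as_matrix();print(M,s['joint_positions'],s['position'],s['contact_force'],s['time']);print(np.degrees(np.arctan2(M[1,1],M[0,1])))
c=snap('wrist','w1');print(c['camera_matrix'],c['R'],c['t'])
E
```

```text
[[-5.38163839e-05 -3.60919288e-01  9.32597054e-01]
 [-1.91321968e-03  9.32595385e-01  3.60918532e-01]
 [-9.99998168e-01 -1.76483971e-03 -7.40706797e-04]] [ 0.17741157  0.05005229  0.1343386   1.65547327 -0.00187369 -0.19184145] [0.52647002 0.09385179 0.22992225] [0.72307578 1.00236732 0.27345007] 1.1
111.15669793290651
[[309.70691629   0.         315.19858215]
 [  0.         309.70691629 199.88441405]
 [  0.           0.           1.        ]] [[-0.3609358   0.93258916 -0.00167792]
 [ 0.88327986  0.34242804  0.32024948]
 [ 0.29923576  0.11410742 -0.94733176]] [ 0.10258707 -0.53887399  0.21211664]
```

View pics/w1.png

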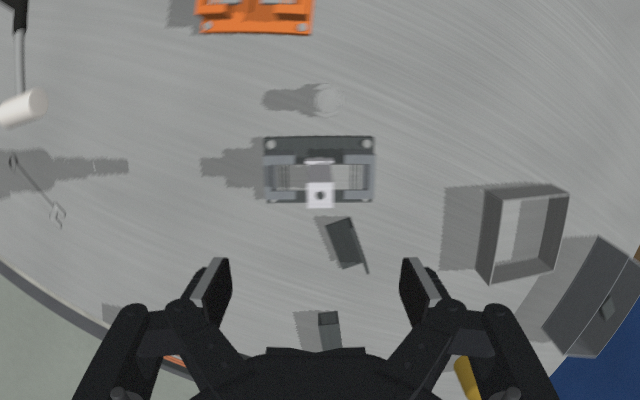

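```bash
cat >> h.py <<'E'
def fray(c,uv,h):
    K=c['camera_matrix'];uv=np.atleast_2d(uv).astype(float)
    x=(uv[:,0]-K[0,2])/K[0,0];y=(uv[:,1]-K[1,2])/K[1,1];r=np.hypot(x,y)
    k=np.sin(r)/np.maximum(r,1e-9)
    d=np.c_[x*k,y*k,np.cos(r)]@c['R']
    o=-c['R'].T@c['t']; return o+d*((h-o[2])/d[:,2])[:,None]
E
python3 - <<'E'
from h import *
c=pickle.load(open('w1.pkl','rb'))
a=cv2.resize(c['color'][125:215,250:390],None,fx=5,fy=5,interpolation=2);cv2.imwrite('pics/w1c.png',a[:,:,::-1])
g=c['color'].min(2)[180:212,295:345];print(np.percentile(g,[50,80,90,97]))
m=(g>g.max()*.8).astype(np.uint8);n,l,s,ce=cv2.connectedComponentsWithStats(m);print(s,ce+[295,180])
E
```

```text
[152. 198. 203. 205.]
[[   0    0   50   32 1019]
 [  11    2   29   27  581]] [[319.36113837 195.78508342]
 [319.74354561 195.        ]]
```

View pics/w1c.png

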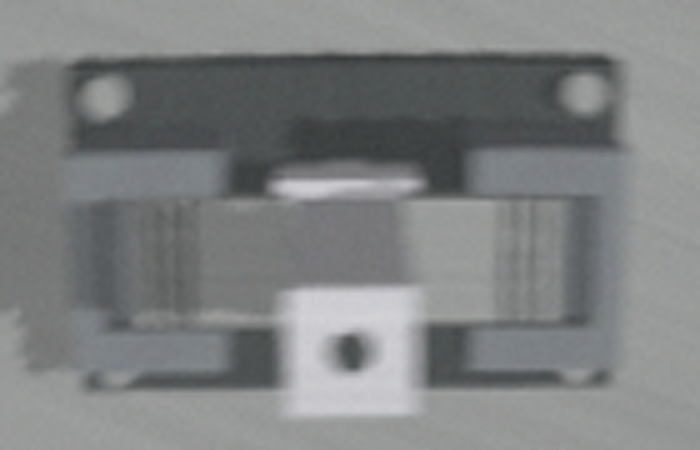

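```bash
python3 - <<'E'
from h import *
c=pickle.load(open('w1.pkl','rb'))
f=lambda p,h:fray(c,np.array(p)/5+[250,125]-.4,h)*1000
W=f([[280,289],[422,290],[423,414],[284,416]],.11);print(W,W.mean(0),f([[351,351]],.11))
e=W[1]-W[0]+W[2]-W[3];print('ang',np.degrees(np.arctan2(e[1],e[0])))
W=f([[73,63],[613,63],[607,387],[87,389]],.014);print(W,W.mean(0))
e=W[1]-W[0]+W[2]-W[3];print('ang',np.degrees(np.arctan2(e[1],e[0])))
print(np.linalg.norm(np.roll(W,-1,0)-W,axis=1))
W=f([[73,63],[613,63]],.014);e=W[1]-W[0];print('front ang',np.degrees(np.arctan2(e[1],e[0])))
E
```

```text
[[520.6864651   82.62446974 110.        ]
 [511.77457794 106.08692306 110.        ]
 [533.30485692 115.08666457 110.        ]
 [542.77690176  91.70606247 110.        ]] [527.13570043  98.87602996 110.        ] [[526.86254771  98.51535008 110.        ]]
ang 111.4279222499902
[[512.39512035  24.19853417  14.        ]
 [466.45793085 142.35087802  14.        ]
 [540.68401232 173.5914764   14.        ]
 [587.81686196  53.44896518  14.        ]] [526.83848137  98.39746344  14.        ]
ang 111.33396193868349
[126.76829941  80.53251615 129.05707465  80.89515944]
front ang 111.24589536212538
```

Call:
drive_tool(rows=[0, 0, 2, -20, 0, 0, 0, 0, 0, 4, -50, 0, 0, 0, 0, 0, 4, -80, 0, 0, 0, 0, 0, 4, -90, 0, 0, 0, 0, 0, 4, -90, 0, 0, 0, 0, 0, 4, -90, 0, 0, 0])

```text
time: 1.65
position: [0.5273, 0.0963, 0.1402]
ee_rot: [-0.295, 1.552, 0.291]
contact_force: [-0.3, 0.6, 0.4]
gripper_width: 0.0853
```

```bash
python3 - <<'E'
from h import *
from scipy.spatial.transform import Rotation as Ro
s=ctrl.read_state();M=Ro.from_rotvec(s['ee_rot']).as_matrix();print(M,s['joint_positions'],s['position'],s['contact_force'],s['time']);print(np.degrees(np.arctan2(M[1,1],M[0,1])))
c=snap('wrist','w2')
E
```

```text
[[-3.89236911e-04 -3.64494838e-01  9.31205327e-01]
 [-2.82280063e-03  9.31202088e-01  3.64492390e-01]
 [-9.99995940e-01 -2.48673310e-03 -1.39135448e-03]] [ 0.1820763   0.03913462 -0.05011718  1.48243846 -0.00270566 -0.19101224] [0.52728461 0.09629714 0.14019349] [-0.29612237  0.63093804  0.41531956] 1.65
111.37656680688157
```

View pics/w2.png

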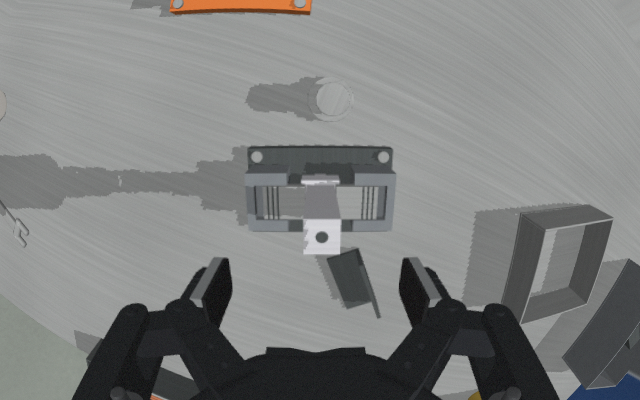

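```bash
python3 - <<'E'
from h import *
c=pickle.load(open('w2.pkl','rb'))
a=cv2.resize(c['color'][140:260,235:405],None,fx=4,fy=4,interpolation=2);cv2.imwrite('pics/w2c.png',a[:,:,::-1])
W=fray(c,[[322,237.5]],.11)*1000;print(W)
d=W[0,:2]-[527.3,96.3];print('along y_jig',d@[-.3645,.9312],'along x',d@[.9312,.3645])
W=fray(c,[[248,147],[391,147]],.014)*1000;m=W.mean(0)[:2]-[527.3,96.3];print(W,m@[-.3645,.9312])
E
```

```text
[[526.71400805 100.88721154 110.        ]]
along y_jig 4.485205453017267 along x 1.1263629055168822
[[511.05963298  25.5988071   14.        ]
 [464.2394947  144.47167551  14.        ]] 3.9628406823913527
```

View pics/w2c.png

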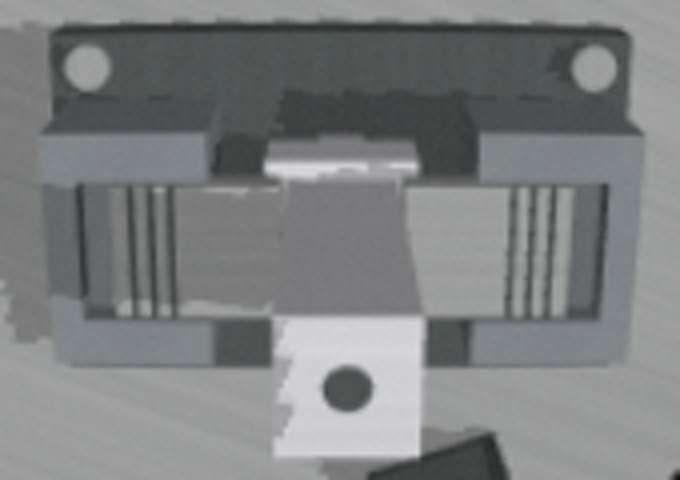

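Call:
drive_tool(rows=[0, -1, 4, -15, 0, 0, 0, 0, -1, 4, -35, 0, 0, 0, 0, -1, 4, -55, 0, 0, 0, 0, -1, 4, -68, 0, 0, 0, 0, -1, 4, -71, 0, 0, 0, 0, -1, 4, -71, 0, 0, 0, 0, -1, 4, -71, 0, 0, 0])

```text
time: 2.28
position: [0.5278, 0.1007, 0.0721]
ee_rot: [-0.295, 1.548, 0.291]
contact_force: [-0.3, -0.9, -0.0]
gripper_width: 0.0855
```

```bash
python3 - <<'E'
from h import *
c=snap('wrist','w3')
a=cv2.resize(c['color'][140:400,160:480],None,fx=2.4,fy=2.3,interpolation=2);cv2.imwrite('pics/w3c.png',a[:,:,::-1])
W=0
s=ctrl.read_state();print(s['position'],s['contact_force'],s['ee_rot'])
E
```

```text
[0.52784709 0.10064652 0.07216319] [ 0.7637385  -0.35569169  0.46572691] [-0.29485514  1.54731658  0.29056514]
```

View pics/w3c.png

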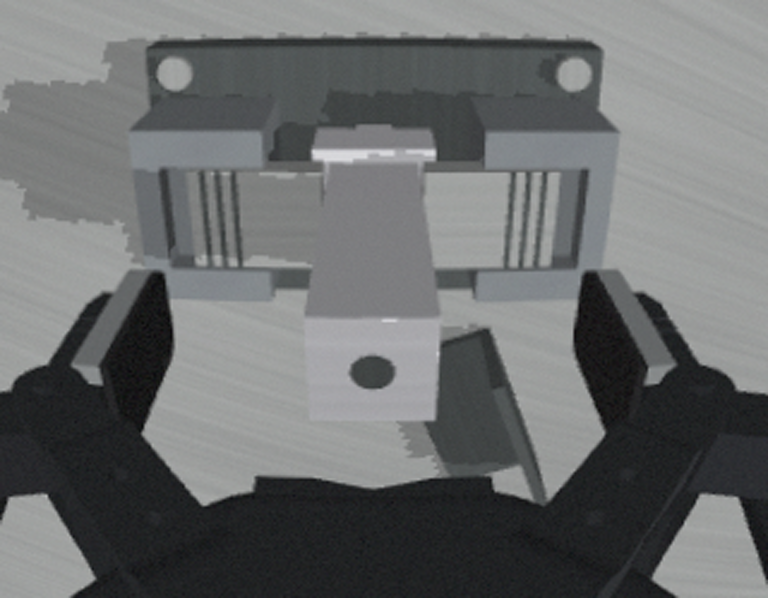

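Call:
drive_tool(rows=[0.4, 0, 0, 0, 0, 0, 0, 0.6, 0, 0, 0, 0, 0, 0, 0.7, 0, 0, 0, 0, 0, 0, 0.8, 0, 0, 0, 0, 0, 0, 0.9, 0, 0, 0, 0, 0, 0, 1, 0, 0, 0, 0, 0, 0, 1, 0, 0, 0, 0, 0, 0, 1, 0, 0, 0, 0, 0, 0], newtons=80)

```text
time: 3.0
position: [0.528, 0.1007, 0.0725]
ee_rot: [-0.295, 1.547, 0.291]
contact_force: [-0.1, 0.7, 2.8]
gripper_width: 0.0221
```

```bash
python3 - <<'E'
from h import *
c=snap('wrist','w4');cv2.imwrite('pics/w4c.png',cv2.resize(c['color'][140:400,160:480],None,fx=2.4,fy=2.3,interpolation=2)[:,:,::-1])
s=ctrl.read_state();print(s['position'],s['contact_force'],s['wrist_torque'],s['gripper_width'])
E
```

```text
[0.52801648 0.10070379 0.0724561 ] [1.01075241 0.68824876 2.64897201] [0.05959248 0.03112178 0.0412642 ] 0.02221388511280043
```

View pics/w4c.png

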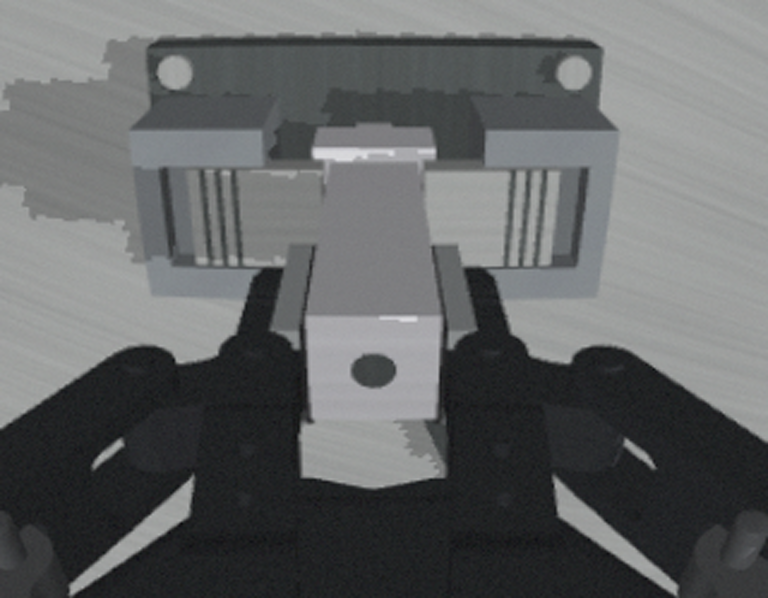

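Call:
drive_tool(rows=[1, -0.4, 1.1, 0, -0.93, -0.36, 0, 1, -0.9, 2.2, 0.1, -1.86, -0.73, 0, 1, -1.3, 3.3, 0.1, -2.8, -1.09, 0, 1, -1.7, 4.5, 0.2, -3.73, -1.45, 0, 1, -1.7, 4.5, 0.2, -3.73, -1.45, 0], newtons=110)

```text
time: 3.47
position: [0.5266, 0.1045, 0.0729]
ee_rot: [-0.352, 1.532, 0.232]
contact_force: [1.9, -8.5, 2.1]
gripper_width: 0.022
```

```bash
cat > st.py <<'E'
from h import *
from scipy.spatial.transform import Rotation as Ro
s=ctrl.read_state();M=Ro.from_rotvec(s['ee_rot']).as_matrix()
yj=np.array([-.3633,.9317,0]);xj=np.array([.9317,.3633,0])
a=-M[:,0];F=s['contact_force']
p=s['position']; foot=p-a*.0685
print('t',s['time'],'lean y %.2f x %.2f'%(np.degrees(np.arcsin(a@yj)),np.degrees(np.arcsin(a@xj))),'pos',p*1000,'toolaxis pt at foot',foot*1000,'rel y %.2f'%((foot*1000-[528,100.7,0])@yj))
print('F y %.1f x %.1f z %.1f'%(F@yj,F@xj,F[2]),'T',s['wrist_torque'],'w',s['gripper_width'])
E
python3 st.py
```

```text
t 3.4667 lean y 4.50 x -0.20 pos [526.59374063 104.49449846  72.87174826] toolaxis pt at foot [528.77361624  99.57154369   4.58366248] rel y -1.33
F y -8.7 x -1.3 z 2.1 T [-1.65726756 -0.52104942  0.04660621] w 0.021981404440033273
```

Call:
drive_tool(rows=[1, -0.6, 1.6, 0, -0.93, -0.36, 0, 1, -1.2, 3.1, 0, -1.86, -0.73, 0, 1, -1.6, 4.2, 0, -2.8, -1.09, 0, 1, -2, 5.3, 0, -3.73, -1.45, 0, 1, -2.4, 6.4, -0.1, -4.66, -1.82, 0, 1, -2.8, 7.5, -0.2, -5.6, -2.2, 0, 1, -2.8, 7.5, -0.2, -5.6, -2.2, 0, 1, -2.8, 7.5, -0.2, -5.6, -2.2, 0])

```text
time: 4.13
position: [0.524, 0.1113, 0.0732]
ee_rot: [-0.435, 1.507, 0.146]
contact_force: [1.4, -7.3, 4.7]
gripper_width: 0.022
```

```bash
python3 st.py; python3 - <<'E'
from h import *
c=snap('wrist','w5');cv2.imwrite('pics/w5c.png',cv2.resize(c['color'][140:400,160:480],None,fx=2.4,fy=2.3,interpolation=2)[:,:,::-1])
c=snap('side','s5');cv2.imwrite('pics/s5c.png',cv2.resize(c['color'][145:265,240:370],None,fx=5,fy=5,interpolation=2)[:,:,::-1])
E
```

```text
t 4.1333 lean y 10.77 x -0.24 pos [524.03092894 111.27636741  73.2340522 ] toolaxis pt at foot [528.94478266  99.45714673   5.94058993] rel y -1.50
F y -7.3 x -1.3 z 4.7 T [-1.53138951 -0.20858095 -0.02231675] w 0.021952738553000475
```

View pics/w5c.png

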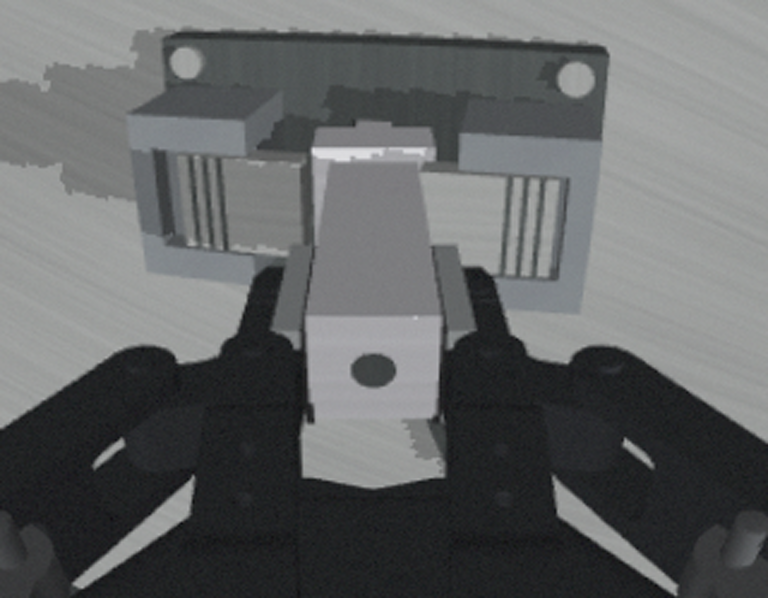

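View pics/s5c.png

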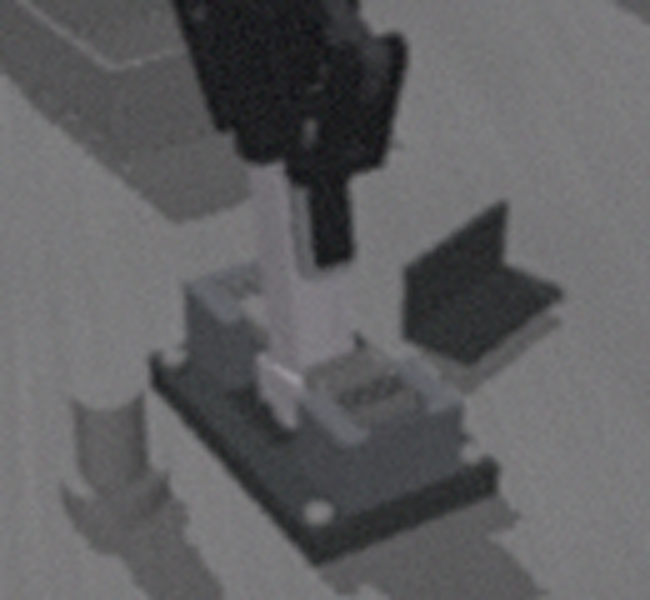

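Call:
drive_tool(rows=[1, -0.4, 1, 0, -0.5, -0.2, 0, 1, -0.8, 2, 0, -0.7, -0.3, 0, 1, -0.8, 2, 0, -0.7, -0.3, 0, 1, -0.8, 2, 0, -0.7, -0.3, 0])

```text
time: 4.57
position: [0.5235, 0.1122, 0.0733]
ee_rot: [-0.447, 1.503, 0.132]
contact_force: [3.5, -8.3, 0.6]
gripper_width: 0.0216
```

```bash
python3 st.py
```

```text
t 4.5667 lean y 11.75 x -0.26 pos [523.53540606 112.23888764  73.30599946] toolaxis pt at foot [528.88653244  99.35540287   6.24161796] rel y -1.57
F y -9.1 x 0.3 z 0.6 T [-1.5647028  -0.60502812  0.03694984] w 0.02161693435540922
```

Call:
drive_tool(rows=[1, 0.7, -1.6, 0, 1.6, 0.6, 0, 1, 1.3, -3.2, 0, 3.1, 1.2, 0, 1, 1.9, -4.8, -0.1, 4.7, 1.8, 0, 1, 2.5, -6.4, -0.2, 6.2, 2.4, 0, 1, 3.1, -8, -0.4, 7.8, 3, 0, 1, 3.7, -9.6, -0.6, 9.3, 3.6, 0, 1, 4.5, -11.5, -0.8, 10.9, 4.3, 0, 1, 4.5, -11.5, -0.8, 10.9, 4.3, 0])

```text
time: 5.23
position: [0.528, 0.1001, 0.0725]
ee_rot: [-0.291, 1.548, 0.292]
contact_force: [-1.0, -1.2, 4.6]
gripper_width: 0.0215
```

```bash
python3 st.py; python3 - <<'E'
from h import *
c=snap('wrist','w6');cv2.imwrite('pics/w6c.png',cv2.resize(c['color'][140:400,160:480],None,fx=2.4,fy=2.3,interpolation=2)[:,:,::-1])
E
```

```text
t 5.2333 lean y 0.02 x -0.18 pos [527.98136469 100.14886417  72.53747885] toolaxis pt at foot [528.18551677 100.20907421   4.03780954] rel y -0.52
F y -0.8 x -1.4 z 4.6 T [-0.2456986   0.46089143  0.0085486 ] w 0.021493272438457195
```

View pics/w6c.png

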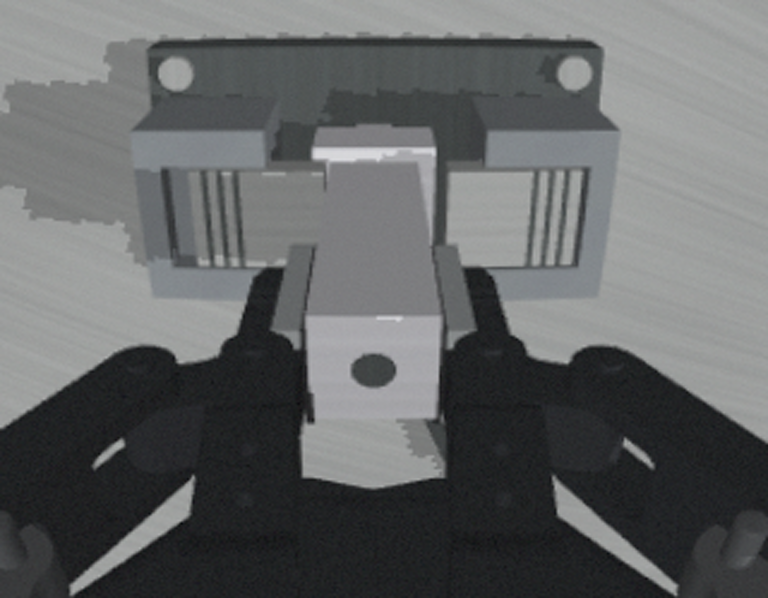

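The +y jaw (image right) is fully back: its lip moved from x≈422 to 446 in the crop, about 6 mm. Now I rock the block the other way.

Call:
drive_tool(rows=[1, 0.5, -1.3, 0.1, 1.2, 0.45, 0, 1, 1, -2.6, 0.2, 2.3, 0.9, 0, 1, 1.5, -3.9, 0.2, 3.5, 1.36, 0, 1, 2, -5.2, 0.2, 4.7, 1.8, 0, 1, 2.6, -6.6, 0.2, 5.9, 2.3, 0, 1, 3.1, -8, 0.2, 7, 2.7, 0, 1, 3.6, -9.3, 0.1, 8.2, 3.2, 0, 1, 4.1, -10.6, 0.1, 9.3, 3.6, 0, 1, 4.6, -11.8, 0.1, 10.3, 4, 0, 1, 5, -12.9, 0.2, 10.9, 4.2, 0, 1, 5, -12.9, 0.2, 10.9, 4.2, 0, 1, 5, -12.9, 0.2, 10.9, 4.2, 0])

```text
time: 6.28
position: [0.5324, 0.0889, 0.073]
ee_rot: [-0.13, 1.58, 0.454]
contact_force: [-4.7, 8.5, 4.5]
gripper_width: 0.0216
```

```bash
python3 st.py
```

```text
t 6.2833 lean y -11.87 x -0.23 pos [532.4185649  88.8588673  72.979387 ] toolaxis pt at foot [527.55356408 102.09011697   5.94569547] rel y 1.46
F y 9.6 x -1.3 z 4.5 T [1.59566045 0.72789105 0.04452556] w 0.021606668298345025
```

Mirrored angle and force reached. Back to upright.

Call:
drive_tool(rows=[1, -0.6, 1.6, 0, -1.6, -0.6, 0, 1, -1.2, 3.2, 0, -3.1, -1.2, 0, 1, -1.8, 4.8, -0.1, -4.7, -1.8, 0, 1, -2.4, 6.4, -0.2, -6.2, -2.4, 0, 1, -3, 8, -0.3, -7.8, -3, 0, 1, -3.6, 9.6, -0.4, -9.3, -3.6, 0, 1, -4.4, 11.7, -0.5, -11, -4.3, 0, 1, -4.4, 11.7, -0.5, -11, -4.3, 0, 1, -4.4, 11.7, -0.5, -11, -4.3, 0])

```text
time: 7.03
position: [0.5276, 0.1013, 0.0725]
ee_rot: [-0.29, 1.547, 0.295]
contact_force: [-3.0, 3.6, 4.3]
gripper_width: 0.022
```

```bash
python3 st.py; python3 - <<'E'
from h import *
c=snap('wrist','w7');cv2.imwrite('pics/w7c.png',cv2.resize(c['color'][140:400,160:480],None,fx=2.4,fy=2.3,interpolation=2)[:,:,::-1])
E
```

```text
t 7.0333 lean y -0.13 x -0.24 pos [527.635945   101.29540263  72.53968077] toolaxis pt at foot [527.84791256 101.53945547   4.04044349] rel y 0.84
F y 4.4 x -1.4 z 4.3 T [ 0.97318788  0.91564217 -0.01472959] w 0.021957209299869943
```

View pics/w7c.png

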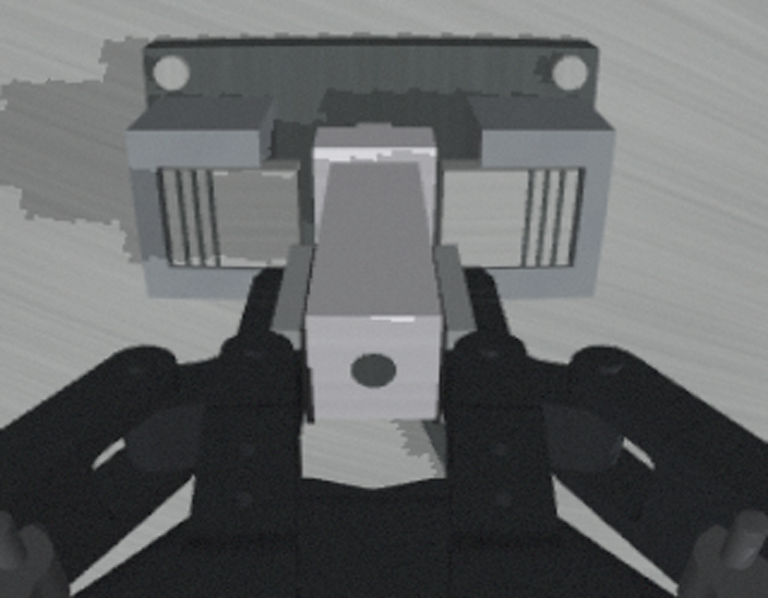

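Call:
drive_tool(rows=[1, 0.3, -0.9, 0, 0, 0, 0, 1, 0.3, -0.9, 1, 0, 0, 0, 1, 0.3, -0.9, 2, 0, 0, 0, 1, 0.3, -0.9, 3, 0, 0, 0, 1, 0.3, -0.9, 3, 0, 0, 0])

```text
time: 7.5
position: [0.528, 0.0998, 0.0753]
ee_rot: [-0.29, 1.548, 0.295]
contact_force: [0.9, -0.3, -4.1]
gripper_width: 0.0216
```

```bash
python3 st.py; python3 - <<'E'
from h import *
c=snap('wrist','w8');cv2.imwrite('pics/w8c.png',cv2.resize(c['color'][140:400,160:480],None,fx=2.4,fy=2.3,interpolation=2)[:,:,::-1])
E
```

```text
t 7.5 lean y -0.15 x -0.21 pos [528.02268148  99.82806901  75.26861176] toolaxis pt at foot [528.18815371 100.07987596   6.76927444] rel y -0.65
F y -0.7 x 0.7 z -4.1 T [-0.03879333 -0.0179304   0.03657814] w 0.021620705785270363
```

View pics/w8c.png

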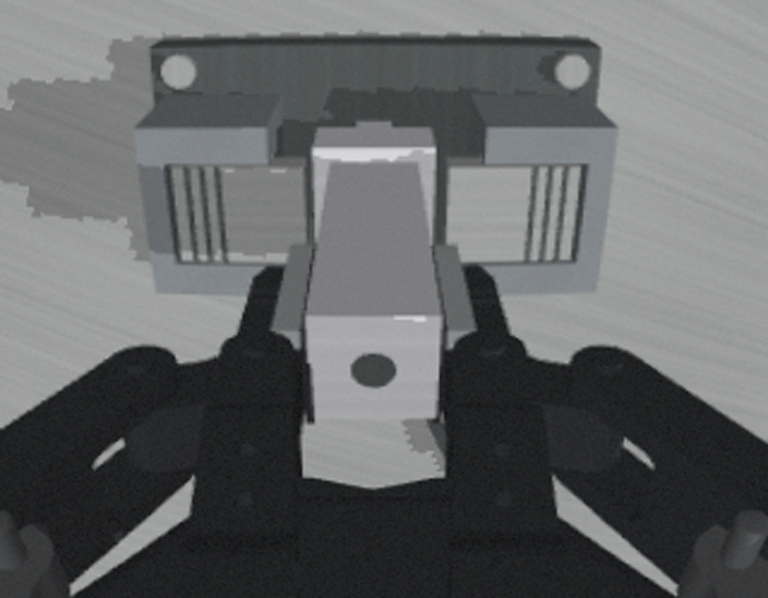

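Hanging free (Fz equals the weight, no side force) with clearance to both lips. Lift.

Call:
drive_tool(rows=[1, -0.1, 0.4, 2, 0, 0, 0, 1, -0.1, 0.4, 5, 0, 0, 0, 1, -0.1, 0.4, 9, 0, 0, 0, 1, -0.1, 0.4, 14, 0, 0, 0, 1, -0.1, 0.4, 20, 0, 0, 0, 1, -0.1, 0.4, 27, 0, 0, 0, 1, -0.1, 0.4, 35, 0, 0, 0, 1, -0.1, 0.4, 43, 0, 0, 0, 1, -0.1, 0.4, 51, 0, 0, 0, 1, -0.1, 0.4, 57, 0, 0, 0, 1, -0.1, 0.4, 59, 0, 0, 0, 1, -0.1, 0.4, 59, 0, 0, 0])

```text
time: 8.55
position: [0.5283, 0.1004, 0.135]
ee_rot: [-0.29, 1.547, 0.295]
contact_force: [-0.2, 0.1, -3.4]
gripper_width: 0.0219
```

Call:
drive_tool(rows=[1, 0, 0, 0, 0, 0, 0, 1, 0, 0, 0, 0, 0, 0, 1, 0, 0, 0, 0, 0, 0])

```text
time: 8.8
position: [0.5281, 0.1003, 0.1346]
ee_rot: [-0.29, 1.547, 0.295]
contact_force: [0.5, 0.5, -5.2]
gripper_width: 0.0216
```

```bash
python3 st.py; python3 - <<'E'
from h import *
c=snap('wrist','w9');cv2.imwrite('pics/w9c.png',cv2.resize(c['color'][60:400,110:530],None,fx=1.8,fy=1.7,interpolation=2)[:,:,::-1])
c=snap('side','s9');cv2.imwrite('pics/s9c.png',cv2.resize(c['color'][125:265,230:370],None,fx=4,fy=4,interpolation=2)[:,:,::-1])
c=snap('top','t9');cv2.imwrite('pics/t9c.png',cv2.resize(c['color'][140:280,200:370],None,fx=4,fy=4,interpolation=2)[:,:,::-1])
E
```

```text
t 8.8 lean y -0.15 x -0.23 pos [528.0572591  100.3463371  134.56479497] toolaxis pt at foot [528.25115331 100.61217072  66.06558521] rel y -0.17
F y 0.3 x 0.7 z -5.2 T [-0.06853046  0.00445636  0.00246203] w 0.02163241076958596
```

View pics/w9c.png

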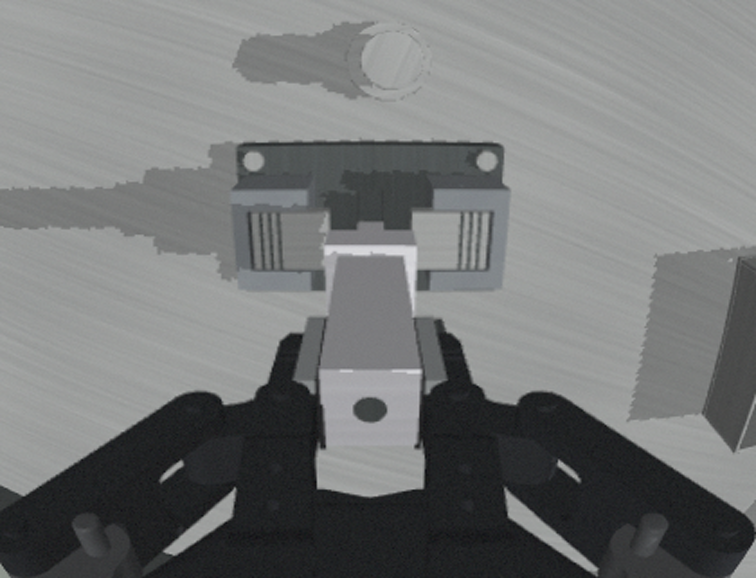

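View pics/s9c.png

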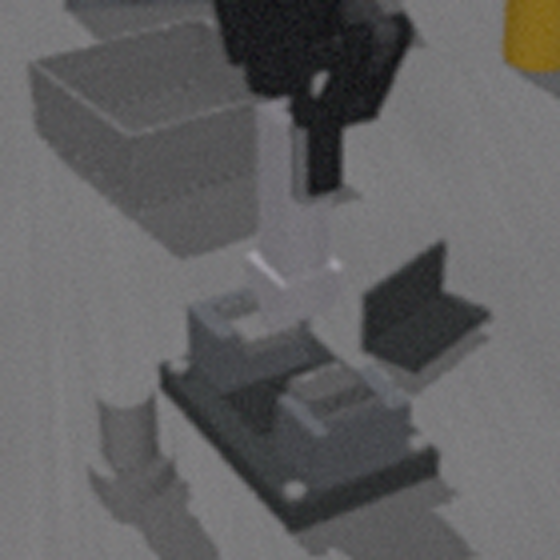

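```bash
python3 - <<'E'
from h import *
c=pickle.load(open('t9.pkl','rb'));c0=pickle.load(open('top0.pkl','rb'))
for b in ((278,232,318,262),(218,145,264,188)):
    A=[cv2.cvtColor(x['color'][b[1]:b[3],b[0]:b[2]],cv2.COLOR_RGB2GRAY).astype(np.float32) for x in(c0,c)]
    print('bystander px shift',cv2.phaseCorrelate(*A))
print(abs(ctrl.read_state()['qd']).max(),ctrl.read_state()['time'])
print(ctrl.finish_job())
E
```

```text
bystander px shift ((-7.245876333957057, -3.110456448756999), 0.08590591192245484)
bystander px shift ((1.6268712998530823, -1.1335401001948036), 0.07304814038453279)
0.002654392019918461 8.95
the job is handed in; nothing more can be done
None
```

View pics/t9c.png

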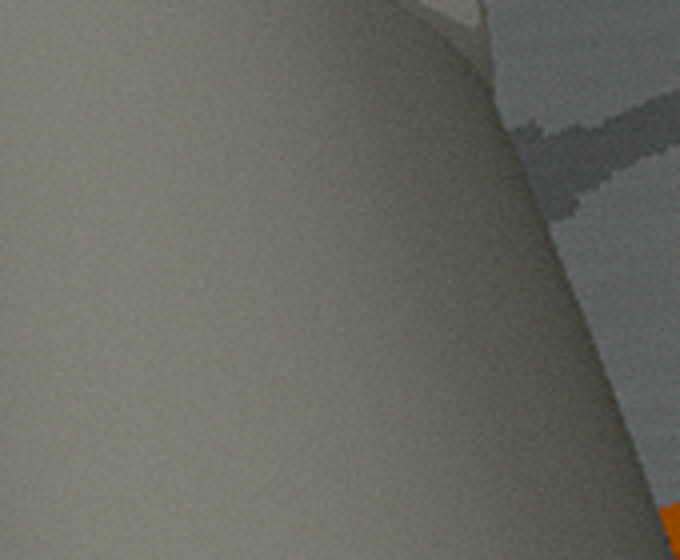

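The block is out of the jig, held upright and still above it, and I handed the job in at about 9 s. I gripped it by the stem at 80 N, raised to 110 N. I then rocked it about 11.8° to jig +y and 11.9° to −y, brought it upright and centred it. It drew up with no side force beyond its own weight.

**Last checks:**
- **Jaws:** the wrist view showed both jaws back. The +y jaw had moved about 6 mm, and the −y jaw looked the same by eye.
- **Block:** the lean was about 0.2°, and the foot was at about z = 66 mm, roughly 20 mm above the jig's top. That height comes from the arm's position, assuming no slip; the block looked unchanged in the grip.
- **Hold:** the vertical force was about −5 N, in line with the block's weight, and the joints were essentially still.
- **Bush and angle:** in the side view both stand or lie as they did at the start, and nothing but the jig's own jaws was touched on the way.

**Check that failed:** I tried to compare the top view before and after to confirm the bush and angle had not moved. It gave no usable answer, because the arm hid both of them in the last picture. Their state rests on the side view, judged by eye.

**Check that disagreed:** my first position estimates for the stem differed by up to about 6 mm between the top and side cameras. I settled it with the wrist camera before gripping.

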